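Feel along a bamboo drawer's edge for splinters, then shut it

ROBOT

A 7-joint arm with a two-finger parallel gripper is mounted at the origin on the work surface. World frame = base frame: x ahead of the robot, y to its left, z up, the work surface at z = 0. Lengths are in m, angles in rad, forces in N, time in s.
With the tool pointing down it reaches from about 0.425 to 0.875 m from the base axis. Payload 8.4 kg.
Tool frame: the origin (TCP) lies at the very end of the fingers, on their centre line; the grasp point (between the pads) lies 19 mm behind it; z points along the fingers, y is the line along which they close (so a half turn about z gives the same grasp; the last joint's range is limited). The gripper opens to 85 mm and grips with 20 to 120 N. Pads are 22 mm wide; open, the fingers measure 114 mm over their backs; the gripper's body (76 mm by 85 mm) begins 54 mm behind the grasp point. The pads swing forward as they close: fully open they stand 13 mm farther back than shut.
Start: joints at [1.203, 0.333, 0.04, 1.465, -0.013, 1.343, -0.059], TCP at [0.173, -0.627, 0.231] pointing down, gripper open.
Joint ranges: [-2.58, 2.58], [-0.38, 2.09], [-1.3, 1.39], [0.25, 2.4], [-1.5, 4.64], [0.08, 2.09], [-2.65, 2.65]. Speed limits (rad/s): [2.22, 2.22, 2.79, 2.79, 3.14, 3.14, 3.14].

INTERFACE

Orientations are given as [roll, pitch, yaw] about the fixed x, y, z axes, in that order (R = Rz(yaw) Ry(pitch) Rx(roll)).
In Python, from cell import arm, cams gives the robot as it stands. Calls block until the motion is done:
- arm.move_pose(position, orientation): joint-space move of the TCP to a pose.
- arm.move_l(position, rotation=None, v=0.15, guard=None): straight line of the TCP; rotation=None keeps the orientation; v is the mean speed in m/s. With guard (N) it stops when the force on the tool has changed by that much, and returns True; else False.
- arm.goto_joints(angles): joint-space move.
- arm.gripper_open() and arm.close_gripper(squeeze=None): open the fingers fully, or close them until they stop; squeeze is the grip in N (None keeps the last).
- arm.pause(seconds).
- arm.ik(position, orientation): joint angles nearest the present ones, or None.
- cams.get_image(name): name is "scene" or "top"; returns a dict with "pixels" (420x560x3 uint8, red, green, blue), "range_z" (420x560 float32, m along the optical axis (not along the pixel's ray), 0 where there is no reading), "intrinsics" (3x3 intrinsics, pixels), "world_from_camera" (4x4, takes a point from camera to world coordinates). Camera axes: x right, y down, z forward; pixel columns grow to the right and rows downward; lengths in m; the calibration is good to about 2 mm. A picture is of the moment at which its call begins.
A pose or a line that the arm cannot do raises arm.PlanningError and nothing moves.
- arm.job_done(): hands the job in; it is judged then, once.
Readings, each from a call of its own:
- arm.current_clock(): time.
- arm.current_qpos(): joint angles.
- arm.current_qvel(): joint speeds.
- arm.current_joint_efforts(): joint torques, N m.
- arm.current_position(): TCP position.
- arm.current_ee_rot(): TCP orientation.
- arm.current_ft_force(): force on the tool from outside, world axes, zero at the start.
- arm.current_ft_torque(): the same for the moment, N m.
- arm.current_width(): opening from 0.0 (shut) to 1.0 (fully open).
- arm.current_gripper_force(): force on a finger pad.
Only numpy, scipy, OpenCV 4.12 (cv2) and the standard library are available. Lean on these libraries where they do the work, as an engineer would, in place of code of your own. Each camera call takes 0.05 s, during which the arm holds its last target. There are 200 camera calls.

TASK

Check the half-open top drawer of the bamboo organizer for splinters: with the fingers together, run the fingertips lightly along the whole top edge of its front, from the left end to the right end as you face it and without lifting off on the way, and then push the drawer gently and fully shut with the fingertips. Do not grip or lift anything, and leave the tiara, the ring, the bunny and the party horn where they are.

Things in the scene. Friction and masses are not known exactly. Their poses are not given: they have to be found in the camera images.
- organizer: Bamboo countertop organizer, fixed, 200 mm deep (x), 250 mm wide (y), 141 mm tall, with two drawers one above the other. Origin: centre of its underside, on the counter. Its -x axis points out of the front, towards the robot; the drawers slide straight out along -x. The front openings lie in the plane x = -100 mm; a shut drawer's front is flush with it.
- top_drawer (a joint): How far the upper drawer is pulled out, in m: 0 = fully shut (front flush with the organizer), grows as it comes out towards the robot, at most 0.150. It starts about half open, slides with about 2 N of friction and stays where it is left.
- edge_left (a point): Left end (the organizer's +y end; left as one faces the drawer with the robot's view) of the top edge of the upper drawer's front board, midway through the board's thickness, exactly on the upper edge; moves with the drawer. The edge is a straight, level, rigid bamboo strip 226 mm long and 12 mm thick (along x), 128 mm above the counter, 13 mm lower than the organizer's top.
- edge_right (a point): The same at the right (-y) end of that top edge, 226 mm from edge_left. From left to right the rules count six parts of the edge, edge_part_1 to edge_part_6, which look like one piece: 45, 39, 39, 39, 39 and 25 mm long.
- front_face (a point): Middle of the outer face of the upper drawer's front board (the face that looks towards the robot, the organizer's -x), 7 mm below the top edge; moves with the drawer. The board is 52 mm tall and 226 mm wide, with a plain finger slot 60 mm wide and 18 mm tall in the middle, 14 mm below the top edge; there is no knob. Pushing this face along the organizer's +x with the sides of the fingers shuts the drawer; it comes to a firm stop at 0.
- tiara: Bystander: pink plastic tiara standing on the counter on the organizer's left, an arch 120 mm across and up to 56 mm tall. Origin: centre of the arch, on the counter.
- ring: Bystander: silver plastic toy ring lying flat on the organizer's top, 24 mm across (33 mm with its stone), 8 mm tall. Origin: its centre, underside.
- bunny: Bystander: white ceramic bunny figurine, 70 mm across and 128 mm tall, sitting on the counter on the organizer's right. Origin: centre of its underside.
- horn: Bystander: yellow plastic party horn standing upright on its bell on the counter, right of the organizer and nearer the robot, 60 mm across at the bell, 146 mm tall. Origin: centre of its underside.

How it is judged:
By the outcome, as a careful person would: the job done as asked, in the order asked, and still so for the second after the job is handed in, with the robot touching nothing.
It also fails if it takes over 51 s, if anything falls off the work surface, if the arm or the gripper's body presses on something with over 40 N, if the wrist force passes 120 N, or if a joint passes its speed limit or range.

## Working session

There is one attempt and no reset: what is moved stays moved. The work goes in short steps, each a Python script; the robot and the scene stay as the last script left them, time stands still between calls to the robot, and variables do not carry over. Pictures are saved under pics/ and viewed, at most 10 in all, crops included, and the job is handed in when it is done.

```bash
ls; mkdir -p pics; python3 - <<'E'
from cell import arm,cams
import cv2,numpy as np
for n in("scene","top"):
    d=cams.get_image(n); cv2.imwrite(f"pics/{n}0.png",d["pixels"][:,:,::-1]); np.savez(f"{n}0.npz",**d)
    print(n,d["intrinsics"].tolist(),np.round(d["world_from_camera"],3).tolist(),(d["range_z"]>0).mean())
print(arm.current_clock(),arm.current_ee_rot(),arm.current_width())
E
```

```text
pics
scene [[420.36295813412573, 0.0, 281.9407954897987], [0.0, 420.36295813412573, 207.43059207788002], [0.0, 0.0, 1.0]] [[0.113, 0.516, -0.849, 1.337], [0.993, -0.07, 0.09, -0.06], [-0.013, -0.854, -0.521, 0.574], [0.0, 0.0, 0.0, 1.0]] 0.995765306122449
top [[389.24524205017906, 0.0, 282.64603817664266], [0.0, 389.24524205017906, 210.51684097062014], [0.0, 0.0, 1.0]] [[0.029, -0.998, 0.064, 0.568], [-0.999, -0.027, 0.03, 0.002], [-0.028, -0.065, -0.998, 1.003], [0.0, 0.0, 0.0, 1.0]] 0.9959523809523809
0.1 [-3.14013964e+00  1.26310856e-04  2.68755911e-01] 0.99937040704679
```

View pics/scene0.png

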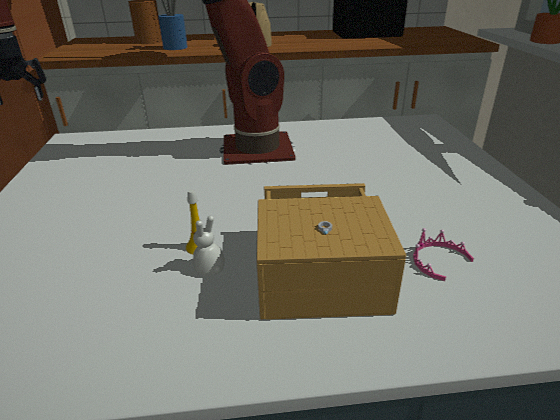

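View pics/top0.png

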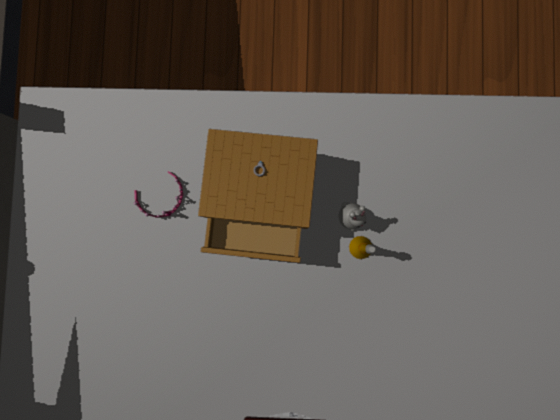

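The scene view shows the organizer from behind, with the drawer front just visible beyond it at (265-365, 190). The top view shows the front strip from (202,250) to (299,259), the horn at (360,247), the bunny at (353,214) and the tiara at (160,195).

```bash
cat > loc.py <<'E'
import numpy as np,cv2
def cloud(d):
    z=d["range_z"];K=d["intrinsics"];v,u=np.mgrid[:420,:560]
    P=np.stack([(u-K[0,2])/K[0,0]*z,(v-K[1,2])/K[1,1]*z,z],-1)
    T=d["world_from_camera"];return P@T[:3,:3].T+T[:3,3]
def rect(p):
    c,s,a=cv2.minAreaRect(p[:,:2].astype(np.float32)*1000);return np.round(cv2.boxPoints((c,s,a)),1).tolist()
E
python3 - <<'E'
from loc import *
d=dict(np.load("top0.npz"));P=cloud(d)
U=P[...,:]
hsv=cv2.cvtColor(d["pixels"],cv2.COLOR_RGB2HSV);v,u=np.mgrid[:420,:560]
bam=(hsv[...,0]>8)&(hsv[...,0]<28)&(hsv[...,1]>90)&(v>120)&(u>190)&(u<325)
top=bam&(abs(P[...,2]-.141)<.005)&(v<232)
print("top z",np.median(P[top][:,2]),rect(P[top]))
strip=bam&(v>243)&(v<265)&(abs(P[...,2]-.128)<.006)
print("strip",strip.sum(),np.median(P[strip][:,2]),rect(P[strip]))
for c in(215,235,250,265,285): print(c,[(r,np.round(P[r,c]*1000).astype(int).tolist(),int(hsv[r,c,0]),int(hsv[r,c,2])) for r in range(244,264,2)])
for n,b in(("horn",(340,235,385,262)),("bunny",(335,198,372,232)),("tiara",(130,165,190,222))):
    q=P[b[1]:b[3],b[0]:b[2]].reshape(-1,3);q=q[q[:,2]>.02];print(n,np.round(q.min(0),3),np.round(q.max(0),3))
E
```

```text
top z 0.14069828099013193 [[587.0, -31.399999618530273], [786.2999877929688, -46.599998474121094], [805.2999877929688, 201.89999389648438], [606.0, 217.10000610351562]]
strip 550 0.12775127374918338 [[504.8999938964844, 208.6999969482422], [509.0, -12.100000381469727], [547.0, -11.399999618530273], [542.9000244140625, 209.39999389648438]]
215 [(244, [543, 187, 84], 17, 56), (246, [538, 187, 83], 17, 54), (248, [535, 178, 127], 18, 68), (250, [530, 177, 128], 17, 121), (252, [526, 178, 126], 17, 111), (254, [515, 203, 0], 30, 121), (256, [510, 202, 1], 38, 129), (258, [504, 203, -3], 10, 129), (260, [499, 202, -1], 12, 130), (262, [494, 202, -1], 0, 128)]
235 [(244, [544, 140, 80], 18, 124), (246, [539, 140, 82], 18, 125), (248, [535, 139, 85], 18, 123), (250, [531, 134, 117], 17, 67), (252, [527, 132, 129], 17, 120), (254, [523, 132, 129], 17, 112), (256, [511, 151, 0], 13, 124), (258, [506, 151, 1], 0, 129), (260, [501, 150, 3], 15, 128), (262, [496, 150, -1], 15, 127)]
250 [(244, [545, 104, 82], 18, 126), (246, [540, 104, 84], 18, 126), (248, [536, 104, 84], 18, 125), (250, [531, 1
[... 279 characters left out ...]
[537, 68, 83], 18, 124), (250, [532, 68, 84], 18, 126), (252, [527, 68, 79], 18, 110), (254, [525, 65, 127], 17, 106), (256, [520, 64, 129], 17, 117), (258, [516, 64, 129], 17, 102), (260, [503, 73, 2], 90, 117), (262, [498, 73, 1], 0, 127)]
285 [(244, [548, 21, 84], 18, 122), (246, [543, 21, 84], 17, 123), (248, [538, 21, 82], 18, 121), (250, [533, 21, 82], 18, 123), (252, [529, 21, 85], 17, 124), (254, [524, 21, 83], 19, 113), (256, [522, 20, 130], 17, 99), (258, [517, 19, 129], 17, 116), (260, [513, 19, 127], 17, 109), (262, [500, 22, 1], 30, 118)]
horn [ 0.524 -0.184  0.02 ] [0.568 0.002 1.003]
bunny [ 0.568 -0.17   0.02 ] [0.656 0.002 1.003]
tiara [0.568 0.002 0.02 ] [0.704 0.41  1.003]
```

```bash
cat >> loc.py <<'E'
YAW=np.arctan2(-15.2,199.3); C=np.array([.69615,.08525]); XA=np.array([np.cos(YAW),np.sin(YAW)]); YA=np.array([-XA[1],XA[0]])
def W(x,y,z): return [*(C+x*XA+y*YA),z]
E
python3 - <<'E'
from loc import *
from cell import arm
d=dict(np.load("top0.npz"));P=cloud(d)
L=np.stack([(P[...,:2]-C)@XA,(P[...,:2]-C)@YA,P[...,2]],-1)
s=(abs(L[...,0]+.173)<.012)&(abs(L[...,2]-.128)<.006)&(abs(L[...,1])<.13)
q=L[s]
for lo in(-.1,-.03,.04): 
    x=q[(q[:,1]>lo)&(q[:,1]<lo+.06)][:,0]; print(np.percentile(x,[2,50,98]).round(4))
print("y",np.percentile(q[:,1],[0,100]),np.median(q[:,2]))
for nm,b in(("horn",(335,233,390,265)),("tiara",(130,165,190,222))):
    p=P[b[1]:b[3],b[0]:b[2]].reshape(-1,3);p=p[(p[:,2]>.03)&(p[:,2]<.3)];print(nm,p.min(0).round(3),p.max(0).round(3))
for k in((-.173,.111,.20,0),(-.173,-.112,.128,0),(-.2,0,.118,-.2),(-.113,0,.118,-.2)):
    for y in(YAW,YAW+np.pi): 
        r=arm.ik(W(*k[:3]),[np.pi,k[3] if y==YAW else -k[3],y]); print(k,None if r is None else np.round(r,2))
E
```

```text
[-0.1796 -0.1739 -0.168 ]
[-0.1798 -0.1736 -0.168 ]
[-0.1799 -0.1739 -0.1682]
y [-0.11124941  0.1121082 ] 0.12777167372615778
horn [ 0.527 -0.18   0.03 ] [ 0.559 -0.153  0.148]
tiara [0.608 0.294 0.031] [0.659 0.374 0.059]
(-0.173, 0.111, 0.2, 0) [ 0.42  0.38 -1.08  1.66  0.34  1.31 -2.36]
(-0.173, 0.111, 0.2, 0) [ 0.5   0.44 -1.21  1.66  0.42  1.34  0.72]
(-0.173, -0.112, 0.128, 0) [ 0.55  0.21 -0.68  1.89  0.14  1.1  -1.83]
(-0.173, -0.112, 0.128, 0) [ 0.67  0.23 -0.81  1.88  0.19  1.1   1.28]
(-0.2, 0, 0.118, -0.2) [ 0.76  0.1  -1.12  2.06  0.23  0.87 -2.14]
(-0.2, 0, 0.118, -0.2) [ 0.63  0.08 -0.99  2.06  0.2   0.86  1.03]
(-0.113, 0, 0.118, -0.2) [ 0.48  0.28 -0.86  1.89  0.37  0.91 -2.19]
(-0.113, 0, 0.118, -0.2) [ 0.52  0.3  -0.91  1.89  0.4   0.92  0.93]
```

```bash
cat > go1.py <<'E'
from loc import *
from cell import arm
R=[np.pi,0,YAW+np.pi]
arm.close_gripper(20)
arm.move_pose([.5,-.35,.30],R)
arm.move_pose(W(-.174,.111,.22),R)
arm.move_l(W(-.174,.111,.15),v=.12)
arm.pause(.2);f0=np.array(arm.current_ft_force());np.save("f0.npy",f0)
print("f0",f0,arm.current_clock(),np.round(arm.current_qpos(),2),arm.current_width())
h=arm.move_l(W(-.174,.111,.120),v=.02,guard=2)
print(h,arm.current_position(),W(-.174,.111,.128),arm.current_ft_force(),arm.current_clock())
E
python3 go1.py
```

```text
f0 [ 0.20415144  1.02220012 -0.4716702 ] 5.5667 [ 0.39  0.42 -1.05  1.72  0.38  1.22  0.75] -0.0008124448327169382
True [0.53132046 0.20910698 0.12817645] [np.float64(0.5310949669689203), np.float64(0.2091605970896322), 0.128] [ 0.18982836 -0.63846357  5.2628052 ] 6.6
```

```bash
cat > go2.py <<'E'
from loc import *
from cell import arm
f0=np.load("f0.npy"); z=arm.current_position()[2]-.0002; log=[]
for y in np.r_[np.arange(.107,-.112,-.008),-.1125]:
    arm.move_l(W(-.174,y,z),v=.04)
    f=np.array(arm.current_ft_force())-f0; p=arm.current_position()
    log.append((round(y*1e3),round(z*1e3,2),round(p[2]*1e3,2),*f.round(1)))
    if f[2]>20: break
    z+=np.clip((f[2]-4.5)*5e-5,-.0003,.0003)
for l in log: print(*l)
print(arm.current_clock(),p,W(-.174,-.113,.128))
E
python3 go2.py
```

```text
107 127.98 128.17 -0.3 -1.6 5.3
99 128.02 128.18 -0.4 -0.9 6.4
91 128.11 128.17 -0.2 -0.6 6.0
83 128.18 128.18 -0.5 -1.4 6.2
75 128.27 128.18 -0.6 -3.2 5.8
67 128.33 128.18 -0.6 -2.6 4.2
59 128.32 128.2 -1.4 -2.3 2.4
51 128.21 128.19 -1.0 -2.7 2.9
43 128.13 128.19 -0.7 -2.3 5.0
35 128.16 128.17 -1.3 -1.9 3.8
27 128.12 128.17 -0.5 -1.4 5.6
19 128.18 128.18 -1.2 -1.5 5.0
11 128.2 128.16 -0.8 -1.4 4.3
3 128.19 128.18 -1.1 -2.2 4.3
-5 128.18 128.2 -1.0 -1.8 5.0
-13 128.21 128.2 -0.9 -2.6 4.3
-21 128.2 128.19 -0.2 -2.2 4.3
-29 128.19 128.19 0.1 -2.5 3.8
-37 128.15 128.18 -0.8 -2.0 4.8
-45 128.17 128.2 -0.6 -2.3 4.1
-53 128.15 128.16 0.1 -1.8 5.1
-61 128.18 128.19 0.1 -3.1 4.8
-69 128.19 128.19 0.0 -3.1 3.8
-77 128.16 128.15 -0.4 -3.0 5.3
-85 128.2 128.19 -0.2 -2.7 4.3
-93 128.19 128.16 -0.9 -2.5 3.9
-101 128.16 128.19 -0.5 -2.6 4.8
-109 128.17 128.17 -0.2 -2.9 4.5
-112 128.17 128.16 -1.4 -1.3 4.5
16.55 [ 0.514043   -0.01395829  0.12815783] [np.float64(0.5140606431695744), np.float64(-0.014190766937317592), 0.128]
```

```bash
cat > go3.py <<'E'
from loc import *
from cell import arm,cams
T=[np.pi,.2,YAW+np.pi]; f0=np.load("f0.npy")
arm.move_l(W(-.174,-.1125,.17),v=.1)
arm.move_l(W(-.22,0,.17),T,v=.12)
arm.move_l(W(-.22,0,.116),v=.1)
print(arm.current_position(),W(-.22,0,.116),arm.current_clock())
for x,v,g in((-.185,.03,None),(-.12,.04,10),(-.100,.015,9)):
    h=arm.move_l(W(x,0,.116),v=v,guard=g)
    p=np.array(arm.current_position()); print(h,"local x",((p[:2]-C)@XA).round(4),p[2].round(4),(np.array(arm.current_ft_force())-f0).round(1),arm.current_clock())
d=cams.get_image("top"); cv2.imwrite("pics/top1.png",cv2.resize(d["pixels"][100:300,150:400,::-1],None,fx=3,fy=3))
E
python3 go3.py
```

```text
[0.47703626 0.1022125  0.11621714] [np.float64(0.4767870531878172), np.float64(0.10198013944578616), 0.116] 18.975
False local x -0.1851 0.116 [-1.4 -0.7 -0.1] 20.2917
False local x -0.12 0.1161 [-1.2  0.3  0.5] 22.0667
True local x -0.1086 0.1154 [-0.7 -1.1  0.4] 22.9083
```

View pics/top1.png

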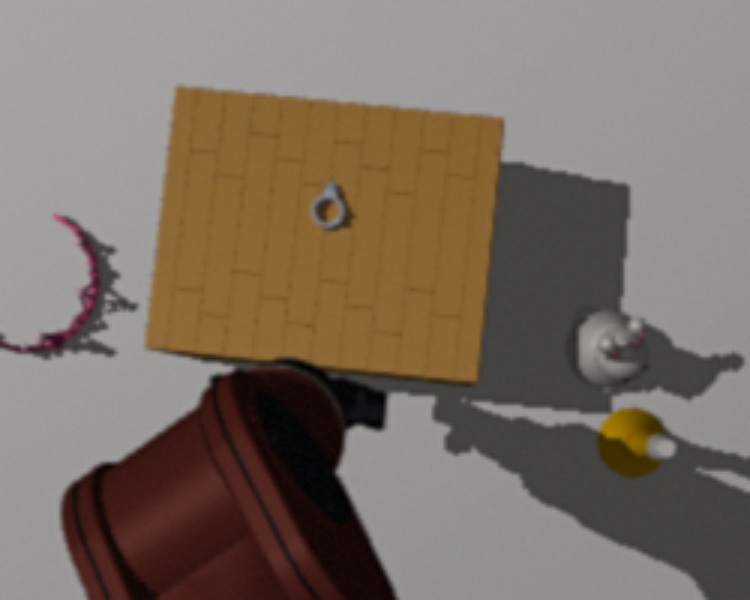

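The drawer front is no longer visible past the organizer's front edge (row ~365), and the bystanders haven't moved. I'll press once more to confirm the stop, back off and measure.

```bash
cat > go4.py <<'E'
from loc import *
from cell import arm,cams
T=[np.pi,.2,YAW+np.pi]; f0=np.load("f0.npy")
h=arm.move_l(W(-.102,0,.116),v=.012,guard=12)
p=np.array(arm.current_position()); print(h,((p[:2]-C)@XA).round(4),(np.array(arm.current_ft_force())-f0).round(1))
arm.move_l(W(-.19,0,.118),v=.08)
arm.move_pose([.45,-.02,.30],[np.pi,0,YAW+np.pi])
arm.pause(.3)
print(arm.current_clock(),arm.current_ft_force())
s=cams.get_image("scene");d=cams.get_image("top"); cv2.imwrite("pics/top2.png",cv2.resize(d["pixels"][100:300,120:400,::-1],None,fx=2.8,fy=2.8))
cv2.imwrite("pics/scene2.png",s["pixels"][...,::-1])
P=cloud(d);L=np.stack([(P[...,:2]-C)@XA,(P[...,:2]-C)@YA,P[...,2]],-1)
q=L[(abs(L[...,2]-.125)<.02)&(abs(L[...,1])<.12)&(L[...,0]<-.09)&(L[...,0]>-.16)]
for lo in np.arange(-.11,.11,.04):
    x=q[(q[:,1]>lo)&(q[:,1]<lo+.04)]; print(round(lo,2),len(x),x[:,0].min().round(4) if len(x) else None)
E
python3 go4.py
```

```text
True -0.1087 [-0.6 -1.3  0.2]
25.6583 [-0.04930243 -0.42091986  0.08077999]
-0.11 88 -0.1001
-0.07 88 -0.1
-0.03 84 -0.1001
0.01 83 -0.1001
0.05 85 -0.1001
0.09 66 -0.1001
```

View pics/top2.png

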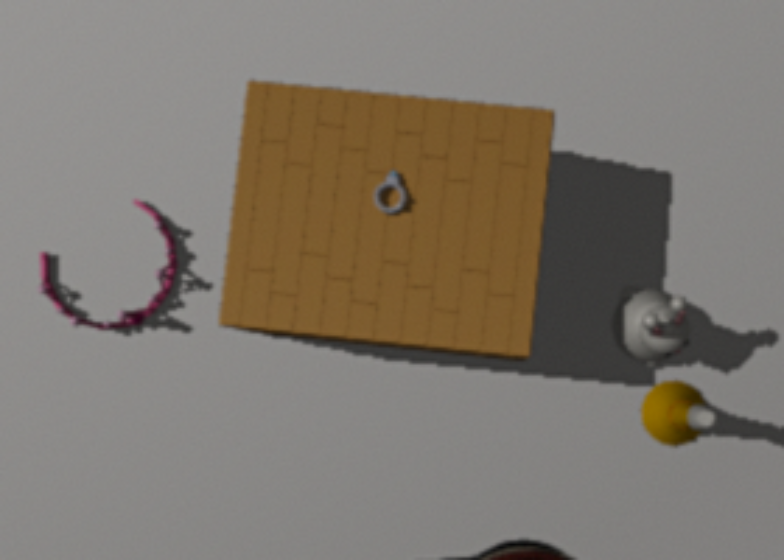

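The drawer is shut: the stop came at the same place twice, the front reads flush at -0.100, and the tiara, ring, bunny and horn stand where they were.

```bash
python3 -c "
from cell import arm
print(arm.job_done())"
```

```text
the job is handed in; nothing more can be done
None
```

I ran the closed fingertips along the whole top edge from left to right, reading about 2.4–6.4 N of contact at every step, then pushed the drawer to its stop. The front looks flush in the camera, the tiara, ring, bunny and horn look unmoved, and I handed the job in at about 26 s of the 51 s limit.

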